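# Shut the sweets tin with its inner lid and take the cover off again

### The arm

A 7-joint arm with a two-finger parallel gripper is mounted at the origin on a cart in front of the work surface, level with it; the furniture and walls round the work are solid. World frame = base frame: x ahead of the robot, y to its left, z up, the work surface at z = 0. Lengths are in m, angles in rad, forces in N, time in s.
With the tool pointing down it reaches from about 0.425 to 1.025 m from the base axis. Payload 9.4 kg.
Tool frame: the origin (TCP) lies on the centre line of the jaws, within the pads' length; the fingertips stand 22 mm ahead of it and the grasp point (between the pads) lies 3 mm ahead of it; z points along the fingers, y is the line along which they close (so a half turn about z gives the same grasp; the last joint's range is limited). The gripper opens to 93 mm and grips with 3 to 60 N. Pads are 15 mm wide; open, the fingers measure 128 mm over their backs; the gripper's body (75 mm by 188 mm) begins 65 mm behind the grasp point.
Start: joints at [-1.283, 0.599, -0.003, 1.599, 0.002, 0.943, -0.08], TCP at [0.259, 0.677, 0.241] pointing down, gripper open.
Joint ranges: [-2.57, 2.57], [-0.35, 1.97], [-1.29, 1.29], [0.11, 2.56], [-1.05, 4.19], [0.11, 1.86], [-2.63, 2.63]. Speed limits (rad/s): [2.22, 2.22, 3.01, 3.01, 3.14, 3.14, 3.14].

### API

Orientations are given as a 3x3 rotation matrix whose columns are the frame's x, y, z axes.
In Python, from bench import manip, viewer, job gives the robot as it stands (manip), with the cameras (viewer) and the job (job).
- The arm moves only by the shell command python3 shift.py [FORCE], which reads ROWS from standard input. ROWS is one flat JSON list of numbers that holds 1 to 8 rows one after another, with no inner brackets; each row has 7 numbers: dx, dy, dz in m, then a rotation vector rx, ry, rz in rad, then the finger opening in m; each row shifts and turns the commanded pose from where the row before left it, along the tool's axes as they then stand; what a row does not reach is not made up. A row lasts 1/10 s, in which the tool goes at most 0.05 m and 0.15 rad, less where a joint would pass 70% of its speed; a pose out of reach is approached as far as the arm can. The fingers move at their own pace and stop on an object; FORCE is the grip in N (left out, the last holds). Time passes only in rows, so rows that do not move let the fingers close. It prints the time, the measured TCP pose, the force, the opening and the grip force at its end. Input that does not fit is refused with a message, and nothing moves.
- manip.get_state(): the state, without advancing time (a new reading comes with each control period).
- viewer.read_camera(name): name is "side" or "top"; returns a dict with "color" (480x640x3 uint8, blue, green, red), "mtx" (3x3 intrinsics, pixels), "dist_coeffs" ([k1, k2, p1, p2, k3] as OpenCV has them; the pictures are not rectified), "R" (3x3) and "t" (3): a world point X has camera coordinates R X + t. Camera axes: x right, y down, z forward; pixel columns grow to the right and rows downward; lengths in m; the calibration is good to about 2 mm. A picture is of the moment at which its call begins. There is no depth.
- job.job_done(): hands the job in; it is judged then, once.
The state is a dict: "t": time; "joint_pos": joint angles; "joint_vel": joint speeds; "tau": joint torques, N m; "tool_pos": TCP position; "tool_rot": TCP orientation; "contact_force": force on the tool from outside, world axes, zero at the start; "ft_torque": the same for the moment, N m; "grip_width": finger opening in m; "gripper_force": force on a finger pad.
Only numpy, scipy, OpenCV 4.12 (cv2) and the standard library are available. Lean on these libraries where they do the work, as an engineer would, in place of code of your own. Each camera call takes 0.05 s, during which the arm holds its last target. There are 200 camera calls.

### The job

The cut sweets in the round steel tin are to rest under the inner lid alone while the cover is washed: carry the pair of lids over by the cover's handle and lower it onto the tin, without dropping it, so that the inner lid's two ears go down between the tin's pins and it lies fully home on the rim. Then turn the cover counter-clockwise, seen from above, until its slot lines up with the inner lid's bar, and lift the cover straight off alone, leaving the inner lid lying home. Finish still holding the cover level, at least a hand's width above the inner lid; leave the tin where it stands and disturb nothing else.

Things in the scene. Friction and masses are not known exactly. Their poses are not given: they have to be found in the camera images.
- tin: round open steel tin, 2 kg, loose on the counter; three white cut sweets on its floor, tops at most 36 mm up. Origin: centre of its underside; z up; x points to one of its two pairs of guide pins. Outside diameter 114 mm, rim 90 mm above the origin. A half turn of the tin makes no difference.
- tin_rim (a point): centre of the tin's mouth at rim height; mouth 106 mm wide. At the tin's +x and -x sides, outside the wall, stand two pairs of upright pins, 5 mm thick, 63 mm from the axis, their tops 12 mm above the rim; the clear gap between the two pins of a pair is 18 mm.
- inner_lid: aluminium inner lid, 0.15 to 0.3 kg, at first on the wooden rest, under the cover. Origin: centre of the underside of its plug (101 mm wide, 10 mm high, chamfered foot); z up; x runs along the ears and the bar. Home on the tin, the origin is 80 mm above the tin's origin on the tin's axis, x along the tin's x; a half turn makes no difference. The pins then let it turn about 3.5 degrees either way.
- lid_flange (a point): on the inner lid's axis, at the underside of its flange (10 mm above its origin), which lies on the tin's rim when home. Flange 116 mm wide, 3 mm thick, with two ears 10 mm wide reaching 70 mm from the axis along +x and -x; they go between the pins. Above the flange a boss 100 mm wide, up to 19 mm above the origin, centres the cover.
- lid_bar (a point): middle of the inner lid's round cross-bar, 30 mm long (along the inner lid's x), 8 mm thick, on a post 10 mm thick, 32.5 mm above the inner lid's origin; it stands up through the cover's slot, under the handle.
- cover: steel cover, 110 mm wide, 0.18 to 0.36 kg. Origin: centre of the lower edge of its skirt; z up. The skirt (104 mm wide inside) stands on the inner lid's flange, the cover's origin then 13 mm above the inner lid's. Only light friction resists turning the cover on the lid. Lifted while caught, it rises about 2.5 mm, then carries the inner lid along by its bar.
- cover_slot (a point): middle of the slot in the cover's top plate (3 mm thick), 36 mm long along the cover's x, 16 mm wide. At the start the bar lies 48 to 64 degrees counter-clockwise of the slot: caught. Turning the cover counter-clockwise by that, the inner lid held by the tin's pins, lines them up; studs on the plate stop the bar about 4 degrees farther on. In line to 8 degrees, the cover lifts off.
- cover_handle (a point): centre of the cover's bridge handle, 50 mm above the cover's origin: a wooden bar 14 mm wide (along the cover's x), 84 mm long (along its y), 20 mm high, on two steel legs 36 to 41 mm from its middle. Pinch it across the 14 mm from above. Its underside is 16 mm above the top of the cross-bar.
- rest: low slatted wooden rest, 150 x 120 x 22 mm, fixed, on which the pair of lids stands at the start; origin: centre of its underside.
- flour_shaker: steel flour shaker, 61 mm in diameter, 84 mm high, loose; origin: centre of its underside. Leave it alone.
- sweet_cup: shallow fluted cup with a sweet in it, 75 mm in diameter, 33 mm high, loose; origin: centre of its underside. Leave it alone.

How it is judged:
On the way, in this order (a step that is already met when the one before it is completed fails the run):
1. the pair of lids is lowered onto the tin: inner lid home on the rim between the pins, cover still caught on it (z of inner_lid in the frame of tin between 0.076 and 0.083 m and horizontal distance between inner_lid and tin below 0.006 m and angle between the x axis of inner_lid and the x axis of tin, either way round below 0.12 rad and z of cover in the frame of inner_lid below 0.018 m and angle between the x axis of cover and the x axis of inner_lid, either way round above 0.5 rad), for 0.1 s.
2. the cover is turned until its slot lines up with the bar, the inner lid staying home (z of inner_lid in the frame of tin below 0.083 m and angle between the x axis of inner_lid and the x axis of tin, either way round below 0.12 rad and z of cover in the frame of inner_lid below 0.018 m and angle between the x axis of cover and the x axis of inner_lid, either way round below 0.26 rad), for 0.05 s.
At the end, for the whole second after the job is handed in: Inner lid home on the tin (height within 4 mm, centred within 6 mm, between the pins, level, at rest, not touched by the fingers); the fingers hold the cover still and level (17 degrees), at least 60 mm above its place on the inner lid, touching neither lid nor tin (z of inner_lid in the frame of tin between 0.076 and 0.083 m and horizontal distance between inner_lid and tin below 0.006 m and angle between the x axis of inner_lid and the x axis of tin, either way round below 0.12 rad and angle between inner_lid's own z axis and vertical below 0.05 rad and linear speed of each of inner_lid, tin below 0.03 m/s and contact force between the fingers and inner_lid below 0.1 N and z of cover in the frame of inner_lid above 0.073 m and angle between cover's own z axis and vertical below 0.3 rad and contact force between the fingers and cover above 2 N and contact force between cover and inner_lid below 0.05 N and contact force between cover and tin below 0.05 N and linear speed of cover below 0.05 m/s); the arm keeps its last pose, push and grip.
It fails at once if the inner lid leaves its seat on the tin once the cover is free of it, or the cover comes off it anywhere else (z of cover in the frame of inner_lid above 0.03 m and (z of inner_lid in the frame of tin above 0.086 m or horizontal distance between inner_lid and tin above 0.01 m)).
It fails at once if the catch is undone while the inner lid is not home on the tin (angle between the x axis of cover and the x axis of inner_lid, either way round below 0.26 rad and (z of inner_lid in the frame of tin above 0.086 m or horizontal distance between inner_lid and tin above 0.01 m)).
It fails at once if the lids are let go in the air and drop (contact force between the fingers and cover below 0.05 N and height (world z) of inner_lid above 0.035 m and (z of inner_lid in the frame of tin above 0.088 m or horizontal distance between inner_lid and tin above 0.02 m)).
It fails at once if the tin is shoved or tipped (distance of tin from where it was at the start of the episode above 0.025 m or angle between tin's own z axis and vertical above 0.15 rad).
It fails at once if the flour shaker or the sweet cup is disturbed (distance of any of flour_shaker, sweet_cup from where it was at the start of the episode above 0.015 m).
It also fails if it takes over 54 s, if anything falls off the work surface, if the arm or the gripper's body presses on something with over 40 N, if the wrist force passes 120 N, or if a joint passes its speed limit or range.

## Working session

There is one attempt and no reset: what is moved stays moved. The work goes in short steps, Python scripts to look and compute and a shell command to move; the robot and the scene stay as the last step left them, time stands still between calls to the robot, and variables do not carry over. Pictures are saved under pics/ and viewed, at most 12 in all, crops included, and the job is handed in when it is done.

```bash
ls; mkdir -p pics
python3 - <<'E'
from bench import manip, viewer, job
import cv2,numpy as np
for n in("top","side"):
    d=viewer.read_camera(n); cv2.imwrite(f"pics/{n}0.png",d["color"])
    print(n,d["mtx"].round(1).tolist(),d["dist_coeffs"],d["R"].round(3).tolist(),d["t"])
s=manip.get_state(); print(s)
E
```

```text
bench.py
pics
shift.py
top [[445.8, 0.0, 318.5], [0.0, 445.8, 241.8], [0.0, 0.0, 1.0]] [-0.11008991  0.          0.          0.          0.        ] [[-0.005, -1.0, -0.019], [-0.991, 0.007, -0.131], [0.132, 0.018, -0.991]] [0.00661199 0.59686292 0.85037788]
side [[531.1, 0.0, 312.8], [0.0, 531.1, 241.8], [0.0, 0.0, 1.0]] [-0.03993212  0.          0.          0.          0.        ] [[0.998, -0.058, -0.014], [-0.048, -0.64, -0.767], [0.036, 0.766, -0.642]] [-0.60403161  0.09709763  0.98504065]
{'t': 0.1, 'joint_pos': array([-1.28270707,  0.60004675, -0.00252334,  1.60005019,  0.00183367,
        0.94289989, -0.07981012]), 'joint_vel': array([ 0.00120311, -0.00029246,  0.00091406, -0.00082918, -0.00135362,
       -0.00012014, -0.00033223]), 'tau': array([ 5.03112038e-03, -7.66556311e+01,  1.50201224e+00, -2.52935904e+01,
       -5.23335999e-02,  1.35954007e-02,  3.42392627e-05]), 'tool_pos': array([0.25853066, 0.67690241, 0.23984531]), 'tool_rot': array([[-9.34217411e-01,  3.56703958e-01, -3.38863537e-04],
       [ 3.56704079e-01,  9.34216434e-01, -1.36160473e-03],
       [-1.69117911e-04, -1.39290885e-03, -9.99999016e-01]]), 'contact_force': array([-0.33444434, -0.77159576, -0.20261399]), 'ft_torque': array([-0.02675147, -0.00978567, -0.00388314]), 'gripper_force': 0.0, 'grip_width': 0.09321937356268511}
```

View pics/top0.png

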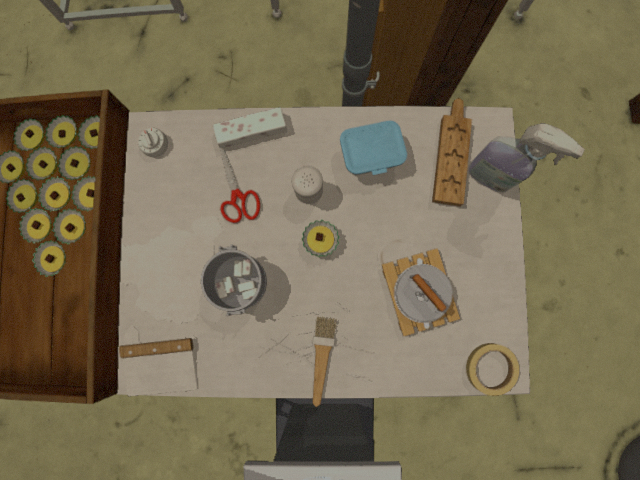

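View pics/side0.png

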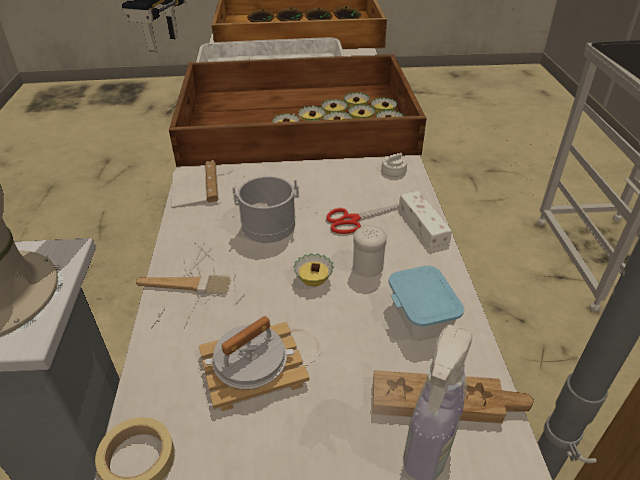

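The top view shows the tin at (234,281) with its pins near (229,248) and (238,313). The lids with the wooden handle are at (430,293) on the rest, the cup is at (320,238) and the shaker at (308,184). In the side view the tin is at (267,205) and the handle at (246,335). I'll magnify both.

Run:
```python
import cv2,numpy as np
t=cv2.imread("pics/top0.png");s=cv2.imread("pics/side0.png")
def c(im,u,v):  # 100x75 crop x4
    return cv2.resize(im[v-37:v+38,u-50:u+50],(400,300),interpolation=cv2.INTER_CUBIC)
cv2.imwrite("pics/crop1.png",np.vstack([np.hstack([c(t,234,281),c(t,428,291)]),np.hstack([c(s,267,205),c(s,248,355)])]))
```

```text
(no output)
```

View pics/crop1.png

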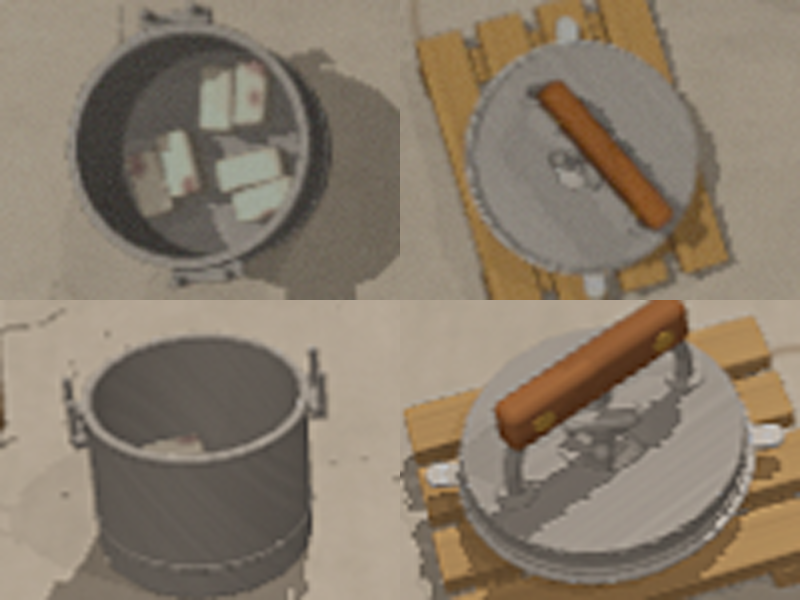

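The crops show white ear tips at raw (420,261.5) and (427,325) in the top view. The pin pairs have their middles at about (229,248) and (236,313). Next I'll measure numerically.

```bash
cat > h.py <<'E'
import cv2,numpy as np
from bench import manip, viewer, job
from scipy.optimize import least_squares
def cam(n,save=None):
    d=viewer.read_camera(n)
    if save: cv2.imwrite(f"pics/{save}.png",d["color"])
    return d
def ray(d,p):
    q=cv2.undistortPoints(np.float64([[p]]),d["mtx"],d["dist_coeffs"])[0,0]
    return -d["R"].T@d["t"], d["R"].T@np.r_[q,1]
def onz(d,p,z):
    o,r=ray(d,p); return o+r*(z-o[2])/r[2]
def tri(*dp):
    A=0;b=0
    for d,p in dp:
        o,r=ray(d,p); r=r/np.linalg.norm(r); P=np.eye(3)-np.outer(r,r); A=A+P; b=b+P@o
    return np.linalg.solve(A,b)
def proj(d,X):
    return cv2.projectPoints(np.float64(X).reshape(-1,3),cv2.Rodrigues(d["R"])[0],d["t"],d["mtx"],d["dist_coeffs"])[0][:,0]
def handle(d,near=None):
    h=cv2.cvtColor(d["color"],cv2.COLOR_BGR2HSV)
    m=cv2.inRange(h,(3,130,40),(14,255,230))
    m=cv2.morphologyEx(m,cv2.MORPH_OPEN,np.ones((3,3)))
    n,_,st,ce=cv2.connectedComponentsWithStats(m); L=_
    if near is None: near=(0,0)
    i=min([k for k in range(1,n) if st[k,4]>120],key=lambda k:np.hypot(*(ce[k]-near)))
    c=max(cv2.findContours((L==i).astype(np.uint8),cv2.RETR_EXTERNAL,cv2.CHAIN_APPROX_NONE)[0],key=cv2.contourArea)
    r=cv2.minAreaRect(c); b=cv2.boxPoints(r)
    e=[(b[0]+b[1])/2,(b[2]+b[3])/2] if np.hypot(*(b[0]-b[1]))<np.hypot(*(b[1]-b[2])) else [(b[1]+b[2])/2,(b[3]+b[0])/2]
    return np.array(r[0]),np.array(e),st[i,4],ce[i]
def circ(d,c,z,r0,r1,sign):
    """circle at height z: per direction the steepest grey step (sign) outward in r0..r1"""
    g=cv2.GaussianBlur(cv2.cvtColor(d["color"],cv2.COLOR_BGR2GRAY),(3,3),0).astype(np.float32)
    rs=np.arange(r0,r1,.0004); P=[]
    for a in np.arange(0,2*np.pi,np.pi/60):
        X=np.c_[c[0]+rs*np.cos(a),c[1]+rs*np.sin(a),0*rs+z]; p=proj(d,X).astype(np.float32)
        v=cv2.remap(g,p[:,:1],p[:,1:],cv2.INTER_LINEAR)[:,0]; k=np.gradient(v)*sign; i=k.argmax()
        if 0<i<len(rs)-1: P.append(X[i,:2])
    P=np.array(P)
    s=least_squares(lambda q:np.hypot(*(P-q[:2]).T)-q[2],[c[0],c[1],(r0+r1)/2],loss="soft_l1",f_scale=.001)
    return s.x,np.median(abs(s.fun)),len(P)
E
python3 - <<'E'
from h import *
T=cam("top");S=cam("side")
ht=handle(T,(430,293));hs=handle(S,(246,335))
print(ht,hs)
c=tri((T,ht[0]),(S,hs[0]));print("handle",c,onz(T,ht[0],.085),onz(S,hs[0],.085))
for d,h in((T,ht),(S,hs)):
    e=[onz(d,p,.085) for p in h[1]];v=e[0]-e[1];print("axis",np.degrees(np.arctan2(v[1],v[0]))%180,np.linalg.norm(v))
c0=onz(T,(232,280.75),.09);print(c0)
for d in(T,S):
  for _ in range(2):
    r=circ(d,c0[:2],.09,.047,.056,1);print("rim",r); 
def pair(a,b,z,d=T):
    a=onz(d,a,z);b=onz(d,b,z);v=a-b;print((a+b)/2,np.degrees(np.arctan2(v[1],v[0])),np.linalg.norm(v))
print("ears");pair((419.75,261.5),(426.75,324.75),.035)
pair((248-50+441/1-0-391-0+0,0),(1,1),0) if 0 else None
pair((198+(438-400)/4,318+(473-300)/4),(198+(768-400)/4,318+(436-300)/4),.035,S)
print("pins");pair((228.75,248),(236,313),.1)
pair((217+73/4,168+(385-300)/4),(217+314/4,168+(355-300)/4),.1,S)
for p in ((308,176),(320,238)): print(onz(T,p,.05))
# ear white blobs
for d,pts in((T,((420,261),(427,325))),(S,((207,361),(290,352)))):
  for u,v in pts:
    w=d["color"][v-9:v+10,u-9:u+10].astype(int); sat=w.max(2)-w.min(2)
    m=((w.min(2)>150)&(sat<35)).astype(np.uint8); n,L,st,ce=cv2.connectedComponentsWithStats(m); print([(ce[k]+[u-9,v-9],st[k,4]) for k in range(1,n)])
E
```

```text
(array([428.84262085, 292.20300293]), array([[414.39084, 275.52786],
       [443.2944 , 308.87814]], dtype=float32), np.int32(268), array([429.11567164, 292.21268657])) (array([245.73077393, 335.34613037]), array([[268.69232, 320.03845],
       [222.76923, 350.6538 ]], dtype=float32), np.int32(606), array([245.02310231, 335.1650165 ]))
handle [ 0.49410557 -0.20421712  0.08389236] [ 0.49426093 -0.20394043  0.085     ] [ 0.49407255 -0.20518193  0.085     ]
axis 39.970671370842965 0.08200047710379238
axis 39.41453446568986 0.08600846326321411
[0.51774008 0.16471332 0.09      ]
rim (array([0.51963091, 0.16778363, 0.05269468]), np.float64(0.0003444306363680552), 92)
rim (array([0.51963091, 0.16778363, 0.05269468]), np.float64(0.0003444306363680552), 92)
rim (array([0.51993107, 0.16612486, 0.0524549 ]), np.float64(0.00044926352286626253), 102)
rim (array([0.51993107, 0.16612486, 0.0524549 ]), np.float64(0.00044926352286626253), 102)
ears
[ 0.49381666 -0.20419134  0.035     ] 4.701109121133323 0.125565180860115
[ 0.49433344 -0.20578155  0.035     ] -175.79469013598967 0.12800739559633795
pins
[0.51822893 0.16204391 0.1       ] 7.405040590502064 0.12149112878111791
[0.52108069 0.17024915 0.1       ] -171.8719568070132 0.12242724650783904
[0.72964011 0.02331117 0.05      ]
[ 6.03122243e-01 -2.25929113e-04  5.00000000e-02]
[(array([419.38461538, 261.38461538]), np.int32(13))]
[(array([426.375, 324.75 ]), np.int32(8))]
[(array([207.82758621, 360.82758621]), np.int32(29))]
[(array([298.        , 346.11111111]), np.int32(9)), (array([288.7027027 , 351.13513514]), np.int32(37)), (array([285. , 358.5]), np.int32(4))]
```

Measurements agree across both views:

| Item | Position (m) | Yaw |
|---|---|---|
| Handle | (0.494, -0.2045), z 0.085 | cover x -50.3° |
| Ears (inner lid) | centred on the handle | 4.5° |
| Tin minus handle | (0.0255, 0.3715) | tin x 7.7° |

The first move turns the tool in place.

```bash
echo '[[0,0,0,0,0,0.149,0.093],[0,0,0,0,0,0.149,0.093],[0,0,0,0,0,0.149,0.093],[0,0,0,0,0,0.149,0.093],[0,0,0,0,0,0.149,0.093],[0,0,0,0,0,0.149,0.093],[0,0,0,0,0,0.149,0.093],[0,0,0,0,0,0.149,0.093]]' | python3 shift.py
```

```text
refused: ROWS must be one flat list, 7 numbers to a row, no inner brackets. Nothing was moved.
```

Nothing moved. I misread the format; it is one flat list, 7 numbers to a row, no inner brackets. Resending.

```bash
echo '[0,0,0,0,0,0.149,0.093,0,0,0,0,0,0.149,0.093,0,0,0,0,0,0.149,0.093,0,0,0,0,0,0.149,0.093,0,0,0,0,0,0.149,0.093,0,0,0,0,0,0.149,0.093,0,0,0,0,0,0.149,0.093,0,0,0,0,0,0.149,0.093]' | python3 shift.py ; echo '[0,0,0,0,0,0.149,0.093,0,0,0,0,0,0.149,0.093,0,0,0,0,0,0.149,0.093,0,0,0,0,0,0.149,0.093,0,0,0,0,0,0.149,0.093,0,0,0,0,0,0.149,0.093,0,0,0,0,0,0,0.093]' | python3 shift.py
cat > go.py <<'E'
import sys
from h import *
s=manip.get_state();R=s["tool_rot"]
g=np.array([float(a) for a in sys.argv[1:4]])
print("tool d",(R.T@(g-s["tool_pos"])).round(4),"yaw y",np.degrees(np.arctan2(R[1,1],R[0,1])).round(2),"tilt",R[:,2].round(4),s["joint_pos"].round(2))
E
python3 go.py .5 .2 .24;python3 go.py .494 -.2045 .24
```

```text
t: 1.0
tool_pos: [0.2586, 0.6772, 0.2404]
tool_rot: [[-0.008, 1.0, -0.0], [1.0, 0.008, -0.0], [-0.0, -0.0, -1.0]]
contact_force: [0.1, -0.4, 0.1]
grip_width: 0.0928
gripper_force: 0.0
t: 1.7
tool_pos: [0.2582, 0.6774, 0.2402]
tool_rot: [[0.772, 0.636, 0.0], [0.636, -0.772, -0.001], [-0.0, 0.001, -1.0]]
contact_force: [0.3, -0.3, 0.3]
grip_width: 0.0932
gripper_force: 0.0
tool d [-0.1169  0.5222  0.0006] yaw y -50.51 tilt [ 2.e-04 -8.e-04 -1.e+00] [-1.63  0.66  0.59  1.62 -0.42  0.98 -1.78]
tool d [-0.3787  0.8306  0.0009] yaw y -50.51 tilt [ 2.e-04 -8.e-04 -1.e+00] [-1.63  0.66  0.59  1.62 -0.42  0.98 -1.78]
```

```bash
echo '[-0.01,0.0435,0,0,0,0,0.093,-0.01,0.0435,0,0,0,0,0.093,-0.01,0.0435,0,0,0,0,0.093,-0.01,0.0435,0,0,0,0,0.093,-0.01,0.0435,0,0,0,0,0.093,-0.01,0.0435,0,0,0,0,0.093]' | python3 shift.py ; echo '[-0.01,0.0435,0,0,0,0,0.093,-0.01,0.0435,0,0,0,0,0.093,-0.01,0.0435,0,0,0,0,0.093,-0.01,0.0435,0,0,0,0,0.093,-0.01,0.0435,0,0,0,0,0.093,-0.01,0.0435,0,0,0,0,0.093,0,0,0,0,0,0,0.093]' | python3 shift.py
python3 go.py .494 -.2045 .24
```

```text
t: 2.3
tool_pos: [0.3792, 0.4363, 0.2408]
tool_rot: [[0.767, 0.641, 0.0], [0.641, -0.767, 0.0], [0.0, -0.0, -1.0]]
contact_force: [1.3, 0.3, 0.4]
grip_width: 0.0932
gripper_force: 0.0
t: 3.0
tool_pos: [0.5014, 0.1923, 0.2415]
tool_rot: [[0.773, 0.634, 0.003], [0.634, -0.773, -0.001], [0.001, 0.003, -1.0]]
contact_force: [0.7, 0.4, -0.8]
grip_width: 0.0929
gripper_force: 0.0
tool d [-0.2573  0.3021  0.002 ] yaw y -50.64 tilt [ 0.0026 -0.0013 -1.    ] [-0.9   0.42  0.6   2.06 -0.34  0.76 -0.98]
```

```bash
echo '[-0.0322,0.0377,0,0,0,0,0.05,-0.0322,0.0377,0,0,0,0,0.05,-0.0322,0.0377,0,0,0,0,0.05,-0.0322,0.0377,0,0,0,0,0.05,-0.0322,0.0377,0,0,0,0,0.05,-0.0322,0.0377,0,0,0,0,0.05,-0.0322,0.0377,0,0,0,0,0.05,-0.0322,0.0377,0,0,0,0,0.05]' | python3 shift.py 
echo '[0,0,0,0,0,0,0.05,0,0,0,0,0,0,0.05]' | python3 shift.py; python3 go.py .494 -.2045 .085
```

```text
t: 3.8
tool_pos: [0.4924, -0.1994, 0.2408]
tool_rot: [[0.767, 0.641, 0.001], [0.641, -0.767, 0.0], [0.001, 0.0, -1.0]]
contact_force: [0.9, 0.3, 0.7]
grip_width: 0.05
gripper_force: 0.0
t: 4.0
tool_pos: [0.4921, -0.1989, 0.2406]
tool_rot: [[0.77, 0.637, -0.0], [0.637, -0.77, -0.0], [-0.0, -0.0, -1.0]]
contact_force: [-0.0, 0.6, -0.1]
grip_width: 0.0501
gripper_force: 0.0
tool d [-0.0021  0.0055  0.1556] yaw y -50.4 tilt [-0. -0. -1.] [-0.14  0.41  0.58  2.07 -0.33  0.75 -0.23]
```

```bash
echo '[-0.002,0.0055,0.03,0,0,0,0.05,0,0,0.04,0,0,0,0.05,0,0,0.04,0,0,0,0.05,0,0,0.03,0,0,0,0.05,0,0,0.0115,0,0,0,0.05,0,0,0,0,0,0,0.05]' | python3 shift.py
python3 - <<'E'
from h import *
T=cam("top");S=cam("side")
c=lambda d,u,v:cv2.resize(d["color"][v-37:v+38,u-50:u+50],(400,300),interpolation=cv2.INTER_CUBIC)
cv2.imwrite("pics/pre.png",np.hstack([c(T,428,291),c(S,248,345)]))
E
```

```text
t: 4.6
tool_pos: [0.4942, -0.2019, 0.0881]
tool_rot: [[0.769, 0.64, -0.002], [0.64, -0.769, 0.001], [-0.001, -0.003, -1.0]]
contact_force: [-0.7, 0.2, 0.9]
grip_width: 0.05
gripper_force: 0.0
```

View pics/pre.png

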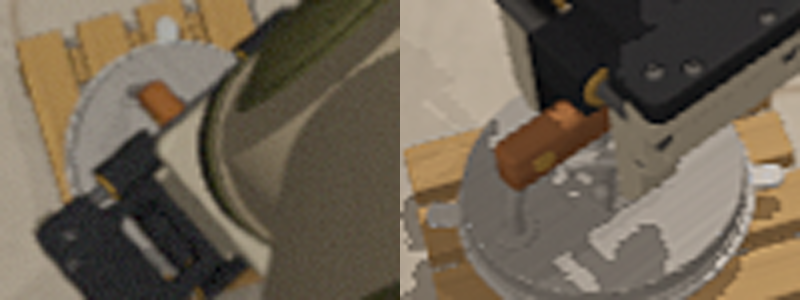

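The fingers straddle the wooden handle (crop at about (155,100) and (550,140)). I'll correct 2 mm and close.

```bash
echo '[-0.0015,0.002,0,0,0,0,0.05,0,0,0,0,0,0,0.03,0,0,0,0,0,0,0.018,0,0,0,0,0,0,0.01,0,0,0,0,0,0,0.005,0,0,0,0,0,0,0.0]' | python3 shift.py 35;echo '[0,0,0,0,0,0,0.0,0,0,0,0,0,0,0.0,0,0,0,0,0,0,0.0]' | python3 shift.py
```

```text
t: 5.3
tool_pos: [0.4942, -0.2058, 0.0892]
tool_rot: [[0.771, 0.637, -0.001], [0.637, -0.771, 0.001], [-0.0, -0.001, -1.0]]
contact_force: [-3.2, 2.7, 2.8]
grip_width: 0.0149
gripper_force: 1.9
t: 5.6
tool_pos: [0.4943, -0.2059, 0.0891]
tool_rot: [[0.771, 0.637, -0.0], [0.637, -0.771, 0.0], [-0.0, -0.0, -1.0]]
contact_force: [-1.5, 1.4, 3.5]
grip_width: 0.0139
gripper_force: 35.0
```

```bash
echo '[0,0,-0.003,0,0,0,0,0,0,-0.01,0,0,0,0,0,0,-0.02,0,0,0,0,0,0,-0.02,0,0,0,0,0,0,-0.02,0,0,0,0,0,0,-0.02,0,0,0,0,0,0,-0.02,0,0,0,0,0,0,-0.02,0,0,0,0]' | python3 shift.py
echo '[0,0,0,0,0,0,0,0,0,0,0,0,0,0]' | python3 shift.py; python3 go.py .52 .167 .222
```

```text
t: 6.4
tool_pos: [0.4941, -0.2061, 0.2234]
tool_rot: [[0.771, 0.637, -0.0], [0.637, -0.771, -0.0], [-0.0, 0.0, -1.0]]
contact_force: [0.4, 0.6, -4.6]
grip_width: 0.014
gripper_force: 35.0
t: 6.6
tool_pos: [0.4944, -0.2058, 0.2222]
tool_rot: [[0.771, 0.637, 0.001], [0.637, -0.771, 0.0], [0.001, 0.0, -1.0]]
contact_force: [-0.2, -0.3, -4.6]
grip_width: 0.0139
gripper_force: 35.0
tool d [ 2.574e-01 -2.709e-01  2.000e-04] yaw y -50.4 tilt [ 6.e-04  0.e+00 -1.e+00] [-0.12  0.45  0.57  2.08 -0.37  0.72 -0.19]
```

```bash
echo '[0.008,-0.009,0,0,0,0,0,0.017,-0.018,0,0,0,0,0,0.019,-0.02,0,0,0,0,0,0.019,-0.02,0,0,0,0,0,0.019,-0.02,0,0,0,0,0,0.019,-0.02,0,0,0,0,0,0.019,-0.02,0,0,0,0,0,0.019,-0.02,0,0,0,0,0]' | python3 shift.py
echo '[0.019,-0.02,0,0,0,0,0,0.019,-0.02,0,0,0,0,0,0.019,-0.02,0,0,0,0,0,0.019,-0.02,0,0,0,-0.029,0,0.019,-0.02,0,0,0,-0.029,0,0.015,-0.016,0,0,0,0,0,0.008,-0.008,0,0,0,0,0,0,0,0,0,0,0,0]' | python3 shift.py
echo '[0,0,0,0,0,0,0,0,0,0,0,0,0,0,0,0,0,0,0,0,0]' | python3 shift.py
python3 go.py .52 .167 .222
python3 - <<'E'
from h import *
T=cam("top","t1");S=cam("side","s1")
c=lambda d,u,v,w=66:cv2.resize(d["color"][v-w*3//4:v+w*3//4,u-w:u+w],(400,300),interpolation=cv2.INTER_CUBIC)
p=proj(S,[.52,.167,.14])[0].astype(int);q=proj(T,[.52,.167,.14])[0].astype(int);print(p,q)
cv2.imwrite("pics/over.png",cv2.resize(np.hstack([c(T,*q),c(S,*p)]),(800,300)))
E
```

```text
t: 7.4
tool_pos: [0.507, -0.0022, 0.221]
tool_rot: [[0.77, 0.637, -0.002], [0.637, -0.77, -0.0], [-0.002, -0.001, -1.0]]
contact_force: [1.6, 0.5, -4.9]
grip_width: 0.0137
gripper_force: 35.0
t: 8.2
tool_pos: [0.5164, 0.1684, 0.2212]
tool_rot: [[0.731, 0.683, -0.001], [0.683, -0.731, -0.001], [-0.001, -0.001, -1.0]]
contact_force: [-0.8, -0.2, -5.2]
grip_width: 0.0132
gripper_force: 35.0
t: 8.5
tool_pos: [0.5172, 0.1654, 0.2222]
tool_rot: [[0.734, 0.679, 0.0], [0.679, -0.734, -0.0], [-0.0, 0.0, -1.0]]
contact_force: [-0.6, -0.1, -4.3]
grip_width: 0.0138
gripper_force: 35.0
tool d [0.0031 0.0007 0.0002] yaw y -47.21 tilt [ 1.e-04 -2.e-04 -1.e+00] [-0.83  0.46  0.59  2.06 -0.38  0.73 -0.82]
[263 169] [224 278]
```

View pics/over.png

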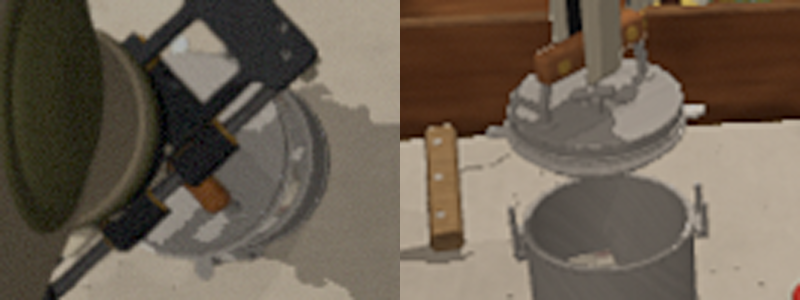

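The side view shows the lid hanging level above the tin, with ears at raw (228,163.6) and (294.4,157) and the pins below at either side. I'll take an 8x crop for precision.

Run:
```python
import cv2
s=cv2.imread("pics/s1.png")
cv2.imwrite("pics/s1z.png",cv2.resize(s[145:220,213:313],(800,600),interpolation=cv2.INTER_CUBIC))
```

```text
(no output)
```

View pics/s1z.png

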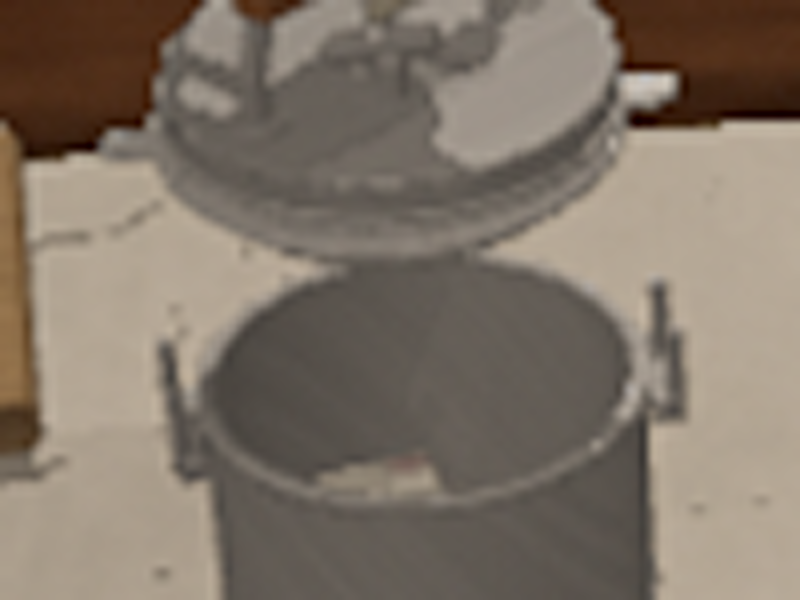

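Run:
```python
from h import *
S=cam("side")
P=lambda x,y:(213+x/8,145+y/8)
def pr(n,a,b,z):
    a=onz(S,P(*a),z);b=onz(S,P(*b),z);v=b-a;print(n,(a+b)/2,np.degrees(np.arctan2(v[1],v[0])),np.linalg.norm(v))
pr("ears",(102,145),(682,88),.164)
pr("pins",(176,372),(668.5,310),.102)
pr("pinsfar",(165,345),(657,285),.102)
for c in((657,285),(680,335),(165,345),(187,400)):print(onz(S,P(*c),.102))
print("rim",circ(S,(.52,.1665),.09,.047,.056,1))
hs=handle(S,proj(S,[.517,.165,.215])[0]);
print("handle",hs[0],hs[2],proj(S,[.517,.165,.2181]))
```

```text
ears [0.5191847  0.16455646 0.164     ] 6.018793216096971 0.14045585603896046
pins [0.52216834 0.15957721 0.102     ] 8.212540341833455 0.12402595533969675
pinsfar [0.51920262 0.17147485 0.102     ] 7.90291744410356 0.12482965396060398
[0.58102466 0.18005657 0.102     ]
[0.58602486 0.15700483 0.102     ]
[0.45738058 0.16289312 0.102     ]
[0.46416491 0.13832578 0.102     ]
rim (array([0.51975329, 0.16612371, 0.05277359]), np.float64(0.0006062989500088718), 110)
handle [208.53981018 112.43899536] 5472 [[258.95188245 134.41330082]]
```

```bash
echo '[0.0015,-0.0005,0,0,0,-0.033,0,0,0,0.01,0,0,0,0,0,0,0.015,0,0,0,0,0,0,0.015,0,0,0,0,0,0,0.01,0,0,0,0,0,0,0,0,0,0,0,0,0,0,0,0,0,0,0,0,0,0,0,0,0]' | python3 shift.py
python3 go.py .52 .167 .222
python3 - <<'E'
from h import *
S=cam("side","s2")
cv2.imwrite("pics/s2z.png",cv2.resize(S["color"][155:230,213:313],(800,600),interpolation=cv2.INTER_CUBIC))
E
```

```text
t: 9.45
tool_pos: [0.5183, 0.168, 0.1726]
tool_rot: [[0.71, 0.704, 0.001], [0.704, -0.71, 0.0], [0.001, 0.0, -1.0]]
contact_force: [-0.1, 0.0, -4.4]
grip_width: 0.0134
gripper_force: 35.0
tool d [ 0.0005  0.0019 -0.0494] yaw y -45.21 tilt [ 8.e-04  2.e-04 -1.e+00] [-0.77  0.53  0.51  2.1  -0.44  0.62 -0.74]
```

View pics/s2z.png

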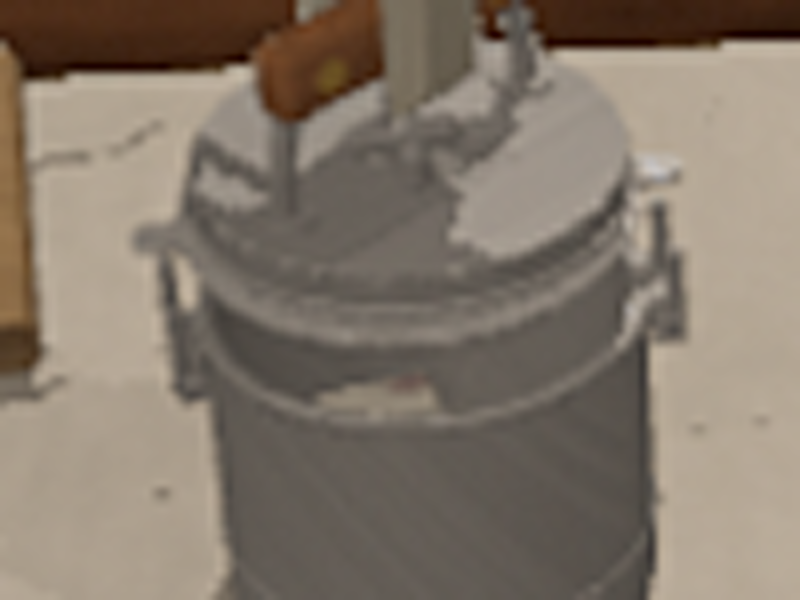

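The lid is now just above the pins, with ear tips at crop (133,238) and (680,170). I'll cast them onto the ear height.

```bash
python3 - <<'E'
from h import *
S=cam("side")
P=lambda x,y:(213+(x+.5)/8-.5,155+(y+.5)/8-.5)
a=onz(S,P(133,238),.1145);b=onz(S,P(680,170),.1145);v=b-a;print((a+b)/2,np.degrees(np.arctan2(v[1],v[0])),np.linalg.norm(v))
E
python3 go.py .519 .1665 .1726
```

```text
[0.51827196 0.16829475 0.1145    ] 8.260556202541324 0.13751451151351993
tool d [-0.0006  0.0017  0.0001] yaw y -45.2 tilt [ 1.e-03  5.e-04 -1.e+00] [-0.77  0.52  0.51  2.1  -0.44  0.62 -0.74]
```

```bash
echo '[-0.0005,0.0023,0,0,0,0,0,0,0,0.006,0,0,0,0,0,0,0.005,0,0,0,0,0,0,0.003,0,0,0,0,0,0,0.003,0,0,0,0,0,0,0,0,0,0,0]' | python3 shift.py; echo '[0,0,0.003,0,0,0,0,0,0,0,0,0,0,0,0,0,0,0,0,0,0]' | python3 shift.py; python3 go.py .519 .1665 .1471
```

```text
t: 10.15
tool_pos: [0.519, 0.166, 0.1546]
tool_rot: [[0.71, 0.705, -0.001], [0.705, -0.71, -0.0], [-0.001, -0.0, -1.0]]
contact_force: [0.5, 0.0, -4.2]
grip_width: 0.0135
gripper_force: 35.0
t: 10.45
tool_pos: [0.5192, 0.1661, 0.1521]
tool_rot: [[0.71, 0.705, 0.0], [0.705, -0.71, -0.0], [-0.0, 0.0, -1.0]]
contact_force: [-0.1, -0.5, -4.0]
grip_width: 0.0136
gripper_force: 35.0
tool d [ 0.0002 -0.0005  0.005 ] yaw y -45.21 tilt [ 0. -0. -1.] [-0.74  0.55  0.48  2.11 -0.46  0.58 -0.72]
```

```bash
echo '[0,0,0.002,0,0,0,0,0,0,0.0015,0,0,0,0,0,0,0,0,0,0,0,0,0,0,0,0,0,0]' | python3 shift.py;echo '[0,0,0.0015,0,0,0,0,0,0,0,0,0,0,0,0,0,0,0,0,0,0]' | python3 shift.py; python3 go.py .519 .1665 .1471
python3 - <<'E'
from h import *
S=cam("side","s3")
cv2.imwrite("pics/s3z.png",cv2.resize(S["color"][155:230,213:313],(800,600),interpolation=cv2.INTER_CUBIC))
E
```

```text
t: 10.85
tool_pos: [0.5193, 0.1661, 0.1487]
tool_rot: [[0.71, 0.705, 0.0], [0.705, -0.71, 0.0], [0.0, 0.0, -1.0]]
contact_force: [1.3, 0.7, -3.6]
grip_width: 0.0136
gripper_force: 35.0
t: 11.15
tool_pos: [0.5194, 0.1661, 0.1473]
tool_rot: [[0.71, 0.705, 0.0], [0.705, -0.71, 0.0], [0.0, 0.0, -1.0]]
contact_force: [-1.0, 0.3, 0.6]
grip_width: 0.0141
gripper_force: 35.0
tool d [ 0.     -0.0006  0.0002] yaw y -45.21 tilt [ 5.e-04  2.e-04 -1.e+00] [-0.74  0.56  0.48  2.12 -0.47  0.57 -0.71]
```

View pics/s3z.png

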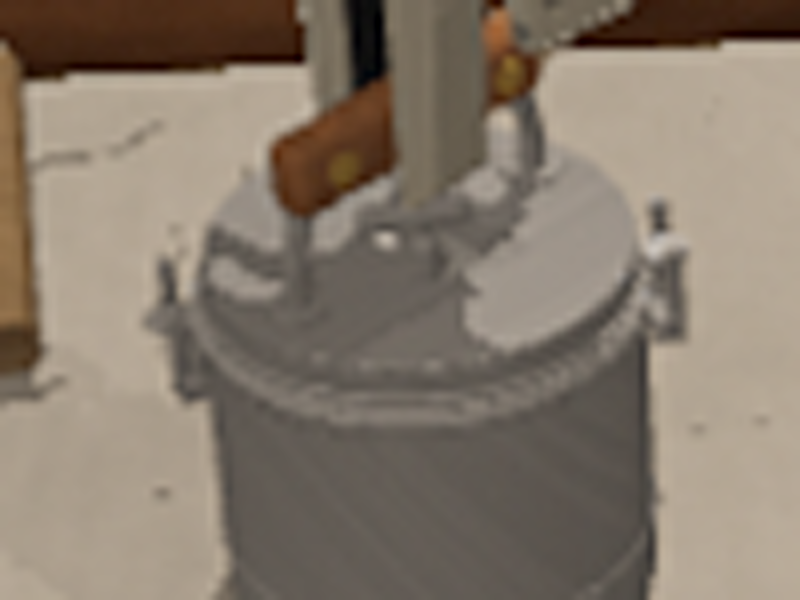

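The ears sit between the pins at crop (165,315) and (665,245) and the flange is on the rim, so the lid is home. Now I'll turn counter-clockwise.

```bash
echo '[0,0,0,0,0,-0.08,0,0,0,0,0,0,-0.08,0,0,0,0,0,0,-0.08,0,0,0,0,0,0,-0.08,0,0,0,0,0,0,-0.08,0,0,0,0,0,0,0,0]' | python3 shift.py;echo '[0,0,0,0,0,-0.08,0,0,0,0,0,0,-0.08,0,0,0,0,0,0,-0.08,0,0,0,0,0,0,-0.08,0,0,0,0,0,0,-0.08,0,0,0,0,0,0,-0.05,0,0,0,0,0,0,0,0,0,0,0,0,0,0,0]' | python3 shift.py; python3 go.py .519 .1665 .1471
python3 - <<'E'
from h import *
print(manip.get_state()["ft_torque"])
S=cam("side","s4")
cv2.imwrite("pics/s4z.png",cv2.resize(S["color"][155:230,213:313],(800,600),interpolation=cv2.INTER_CUBIC))
E
```

```text
t: 11.8
tool_pos: [0.5194, 0.166, 0.1473]
tool_rot: [[0.378, 0.926, 0.0], [0.926, -0.378, 0.0], [0.0, 0.0, -1.0]]
contact_force: [-0.4, -0.4, -0.7]
grip_width: 0.0137
gripper_force: 35.0
t: 12.6
tool_pos: [0.5194, 0.166, 0.1472]
tool_rot: [[-0.058, 0.998, 0.0], [0.998, 0.058, 0.0], [0.0, 0.0, -1.0]]
contact_force: [1.0, -0.6, 1.5]
grip_width: 0.0138
gripper_force: 35.0
tool d [ 0.0005 -0.0004  0.0001] yaw y 3.34 tilt [ 4.e-04  1.e-04 -1.e+00] [-0.57  0.53  0.23  2.11 -0.23  0.53 -0.12]
[-0.25494657  0.02441873  0.02332773]
```

View pics/s4z.png

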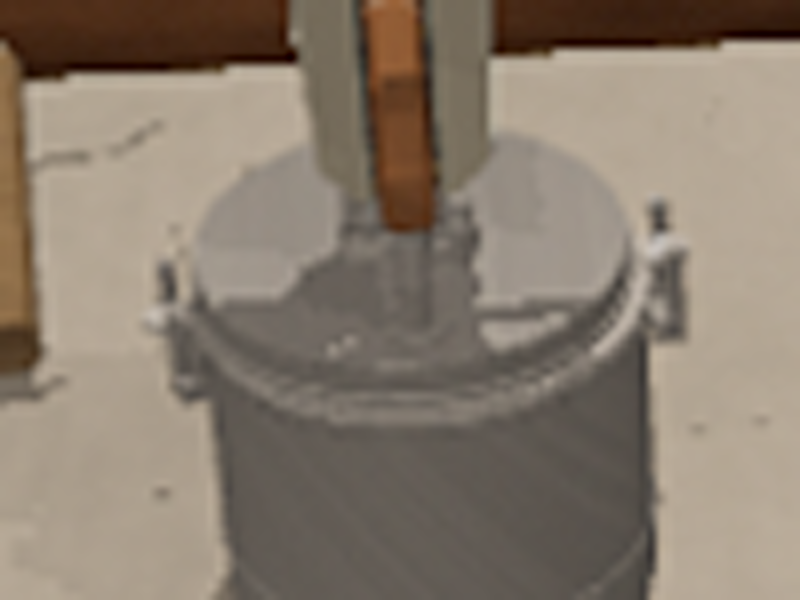

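The ears are still seated at crop (155,318) and (668,245), and the cover has turned 48.5°. I'll creep onward watching the torque about z for the studs.

```bash
cat > q.py <<'E'
from h import *
s=manip.get_state();R=s["tool_rot"];print("Mz",s["ft_torque"].round(3),"F",s["contact_force"].round(1),"yaw",np.degrees(np.arctan2(R[1,1],R[0,1])).round(2))
E
python3 - <<'E'
from h import *
S=cam("side")
P=lambda x,y:(213+(x+.5)/8-.5,155+(y+.5)/8-.5)
a=onz(S,P(148,320),.0915);b=onz(S,P(688,247),.0915);v=b-a;print((a+b)/2,np.degrees(np.arctan2(v[1],v[0])),np.linalg.norm(v))
E
echo '[0,0,0,0,0,-0.03,0,0,0,0,0,0,-0.03,0,0,0,0,0,0,0,0]' | python3 shift.py>/dev/null; python3 q.py
echo '[0,0,0,0,0,-0.03,0,0,0,0,0,0,0,0,0,0,0,0,0,0,0]' | python3 shift.py>/dev/null; python3 q.py
```

```text
[0.51955572 0.1668372  0.0915    ] 9.077683344717817 0.13781283503055686
Mz [-0.073 -0.086 -0.068] F [ 0.  -0.6  2.1] yaw 7.02
Mz [-0.1   -0.136 -0.033] F [0.6 1.4 3.1] yaw 8.65
```

```bash
echo '[0,0,-0.002,0,0,0,0,0,0,-0.002,0,0,0,0,0,0,-0.002,0,0,0,0,0,0,0,0,0,0,0,0,0,0,0,0,0,0]' | python3 shift.py; python3 q.py
python3 - <<'E'
from h import *
S=cam("side","s5")
cv2.imwrite("pics/s5z.png",cv2.resize(S["color"][155:230,213:313],(800,600),interpolation=cv2.INTER_CUBIC))
E
```

```text
t: 13.8
tool_pos: [0.519, 0.166, 0.1531]
tool_rot: [[-0.151, 0.989, -0.0], [0.989, 0.151, -0.0], [-0.0, -0.0, -1.0]]
contact_force: [-0.2, -0.6, -3.4]
grip_width: 0.0137
gripper_force: 35.0
Mz [-0.063  0.012 -0.05 ] F [-0.2 -0.6 -3.4] yaw 8.66
```

View pics/s5z.png

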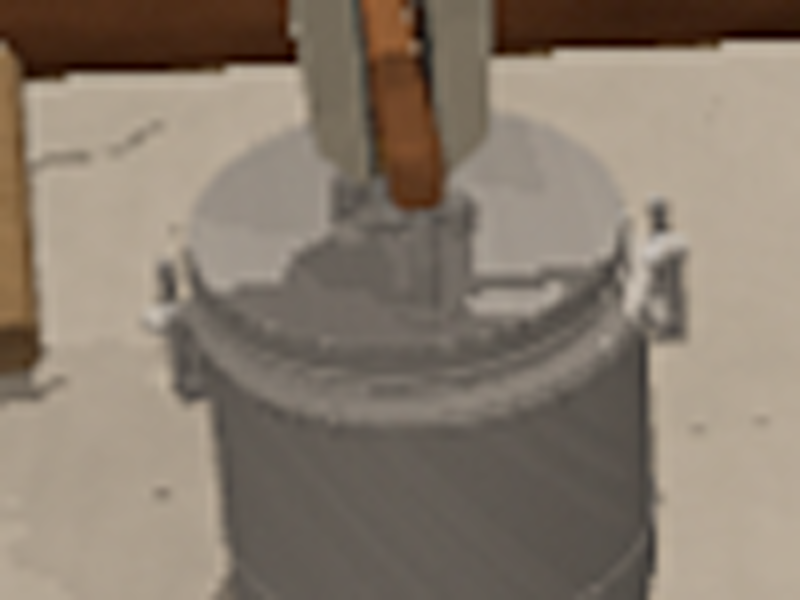

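The cover has risen 6 mm. The ears stay down between the pins at crop (158,318) and (668,245), and the force is 3.4 N against 4.5 N for the pair. The cover is free, so I'll lift straight on.

```bash
echo '[0,0,-0.004,0,0,0,0,0,0,-0.005,0,0,0,0,0,0,-0.006,0,0,0,0,0,0,-0.01,0,0,0,0,0,0,-0.015,0,0,0,0,0,0,-0.02,0,0,0,0,0,0,-0.02,0,0,0,0,0,0,-0.02,0,0,0,0]' | python3 shift.py; echo '[0,0,-0.01,0,0,0,0,0,0,0,0,0,0,0,0,0,0,0,0,0,0,0,0,0,0,0,0,0,0,0,0,0,0,0,0]' | python3 shift.py;python3 q.py
python3 - <<'E'
from h import *
S=cam("side","s6")
cv2.imwrite("pics/s6z.png",cv2.resize(S["color"][90:240,163:363],(800,600),interpolation=cv2.INTER_CUBIC))
E
```

```text
t: 14.65
tool_pos: [0.5191, 0.1659, 0.2547]
tool_rot: [[-0.15, 0.989, 0.0], [0.989, 0.15, 0.0], [0.0, 0.0, -1.0]]
contact_force: [1.2, -0.6, -3.1]
grip_width: 0.0134
gripper_force: 35.0
t: 15.15
tool_pos: [0.5188, 0.1659, 0.2623]
tool_rot: [[-0.15, 0.989, -0.001], [0.989, 0.15, -0.001], [-0.001, -0.002, -1.0]]
contact_force: [-0.4, 0.4, -1.9]
grip_width: 0.0139
gripper_force: 35.0
Mz [-0.071  0.079 -0.069] F [-0.4  0.4 -1.9] yaw 8.65
```

View pics/s6z.png

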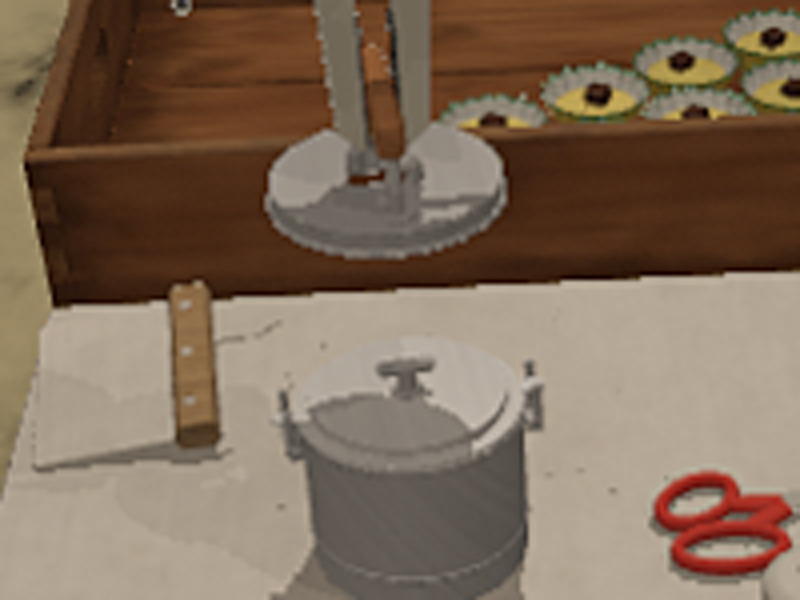

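The cover hangs level in the fingers (crop (387,200)), about 115 mm above its seat. The inner lid lies home on the tin with its bar exposed (crop (405,370)) and its ears between the pins. Handing in.

```bash
python3 -c "
from bench import manip, viewer, job
print(job.job_done())"
```

```text
the job is handed in; nothing more can be done
None
```

The job is handed in at about 15 s: the last picture shows the inner lid home on the tin between the pins, with the cover held level about 115 mm above it; no verdict came back.

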